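# Pack the micropipette in its foam-lined case and close the lid

## Robot

A 6-joint arm with a two-finger parallel gripper is mounted at the origin on a cart in front of the work surface, level with it; the furniture and walls round the work are solid. World frame = base frame: x ahead of the robot, y to its left, z up, the work surface at z = 0. Lengths are in mm, angles in rad, forces in N, time in s.
With the tool pointing down it reaches from about 300 to 875 mm from the base axis. Payload 6.4 kg.
Tool frame: the origin (TCP) lies midway between the tips of the shut fingers; the grasp point (between the pads) lies arm.tcp_to_grasp behind it (arm.tcp_to_grasp is the distance from the TCP to the grasp point, in mm); z points along the fingers, y is the line along which they close (so a half turn about z gives the same grasp; the last joint's range is limited). The gripper opens to 88 mm and grips with 3 to 60 N. Pads are 18 mm wide; open, the fingers measure 123 mm over their backs; the gripper's body (75 mm by 187 mm) begins 45 mm behind the grasp point.
Start: joints at [-1.442, 0.181, 1.607, -0, 1.354, -0.206], TCP at [188.95, -543.083, 238.714] pointing down, gripper open.
Joint ranges: [-2.99, 2.99], [-0.89, 2.07], [0.3, 2.58], [-1.14, 4.28], [0, 2.63], [-3.12, 3.12]. Speed limits (rad/s): [2.57, 2.57, 3.01, 3.14, 3.14, 3.14].

## Interface

Orientations are given as a unit quaternion [x, y, z, w].
In Python, from bench import arm, vision, finish_job gives the robot as it stands.
- The arm moves only by the shell command python3 -m creep 'ROWS' [OPENING] [FORCE]. ROWS is a JSON object whose one key "deltas" holds a list of rows, each an object with "offset": the shift along the world's x, y, z in m, a list of three; "twist": the turn, a rotation vector about the world's x, y, z in degrees, a list of three. A call has 1 to 10 rows; each row is the pose to reach, as a shift and turn from the pose commanded when the call began; what a row does not reach only later rows make up. A row lasts 1/12 s, in which the tool goes at most 41.7 mm and 7.16 degrees, less where a joint would pass 70% of its speed; a pose out of reach is approached as far as the arm can. A call with a gripper value outside its range is refused whole. OPENING is the closure, from 0 (fully open) to 1 (shut), set as the call begins (- or left out, the last holds). The fingers move at their own pace and stop on an object; FORCE is the grip in N (left out, the last holds). Time passes only in rows, so rows that repeat a pose let the fingers close. It gives the time, the measured TCP pose, the force, the opening and the grip force at its end, in the units of the state.
- arm.observe(): the state, without advancing time (a new reading comes with each control period).
- vision.capture(name): name is "side" or "top"; returns a dict with "image" (384x512x3 uint8, red, green, blue), "range_z" (384x512 float32, mm along the optical axis (not along the pixel's ray), 0 where there is no reading), "vfov" (degrees; the focal length in pixels is half the picture's height over the tangent of half this angle, whatever the lens; pixels are square), "cx", "cy" (the principal point, pixels), "D" ([k1, k2, p1, p2, k3] as OpenCV has them; the pictures are not rectified), "cam_to_world" (4x4, takes a point from camera to world coordinates). Camera axes: x right, y down, z forward; pixel columns grow to the right and rows downward; lengths in mm; the calibration is good to about 2 mm. A picture is of the moment at which its call begins.
- finish_job(): hands the job in; it is judged then, once.
The state is a dict: "time_s": time; "q": joint angles; "dq": joint speeds; "joint_torque": joint torques, N m; "position": TCP position; "ee_rot": TCP orientation; "ft_force": force on the tool from outside, world axes, zero at the start; "moment": the same for the moment, N m; "width": opening from 0.0 (shut) to 1.0 (fully open); "finger_force": force on a finger pad.
Only numpy, scipy, OpenCV 4.12 (cv2) and the standard library are available. Lean on these libraries where they do the work, as an engineer would, in place of code of your own. Each camera call takes 0.05 s, during which the arm holds its last target. There are 200 camera calls.

## Task

Pack the micropipette to go out for calibration: lay it in its foam pocket in the open case, nozzle in the narrow channel, and press it fully home. Then lower the lid under control, never letting it drop, and press it down until its catch snaps and it stays fully shut. Leave everything else on the bench as it is.

Things in the scene. Friction and masses are not known exactly. Their poses are not given: they have to be found in the camera images.
- case: Grey plastic instrument case, fixed to the bench, lid open. Origin: centre of its underside; x towards the hinge (away from the robot), y along the length to the left. Base 115 (x) x 270 (y) x 42 mm; inside a grey foam block, top at z = 36 mm, walls 4 mm. Small steel catch nose at the middle of the front inner edge, x = -46, z = 35 mm.
- pocket (a point): Point in the foam's top plane (case x = -4, y = 14, z = 36 mm) straight above where point pipette_barrel ends. Pocket along y at x = -4, floor z = 12: barrel part 28 wide, y -17 to 89; nozzle channel 20 wide on to y = -119; button part 20 wide to y = 120. Finger notches (floor z = 6) y -4 to 32, x -37 to 29. Seated: pipette x axis = case +y, pipette origin at case (-2, 0, 12) mm.
- micropipette: Grey single-channel pipette with a button end, 230 mm long, about 85 g, lying flat; z up. Origin: middle of its length, underside; x towards the button. Barrel x -15 to 87 mm, 24 wide, 26 high, centre line y = 1.9 mm; thin hook on top to 34 mm. Nozzle x -115 to -15, 10 wide, z 8 to 18. Button x 86 to 116, 16 wide. Ejector lever on the -y side at x 30 to 60, so grip nearer the nozzle.
- pipette_barrel (a point): Grip point on the barrel's centre line: 14 mm along pipette x, 13.5 mm above its underside. With the pipette seated it is at case (-4, 14, 25.5) mm. Foam lips in the pocket (at case y = 76 and -55) squeeze barrel and nozzle: laid in, the pipette stops 10 to 15 mm proud, often tilted; it takes 10 to 15 N, now and then 25 N near the button, to push it down on to the floor.
- pipette_tip (a point): End of the thin nozzle, 113 mm from the pipette's origin on the -x side, 13.5 mm above its underside; seated it lies at case y = -113 mm, z = 25.5 mm.
- lid (a joint): Lid angle in rad: 0 shut, 1.9 open stop, starts 1.6 to 1.9. The hinge's friction holds it above about 1.2; below that the lid (0.3 kg) falls if let go. Let down, it stops at about 0.08 on the sprung catch, front edge 9 mm up; about 12 N down at the handle snaps it past to 0, where it stays. Inside the lid a foam pad, 48 mm above the bench when shut, meets a pipette that stands over 10 mm proud.
- lid_hinge (a point): Point on the hinge axis at mid-length: case (60.5, 0, 43) mm. The axis is along case y. The lid shell is 115 x 270 x 18 mm; shut, it covers z = 43 to 62 mm, its front edge at case x = -57.5.
- lid_handle (a point): Grip point in the black carry handle on the lid's front edge, turning with the lid: shut it is at case (-86.5, 0, 51) mm; from the hinge 147 mm to the front and 8 mm up. Handle: loop of 10 mm round bar, 50 mm wide over its two side bars (parallel to the lid), standing 40 mm out. Gripped across the two side bars (along case y) it can pivot between the pads.
- petri_dish: Bystander: petri dish, 60 mm across, 17 mm high; origin at its underside.
- tally_counter: Bystander: round hand tally counter, 65 x 45 x 26 mm; origin at its underside.
- pen_0: Bystander: pen, 138 mm long; origin at the middle of its underside.
- pen_1: Bystander: pen, 142 mm long; origin at the middle of its underside.
- tweezers: Bystander: tweezers, 124 mm long; origin at the middle of the underside.
- tape_roll: Bystander: roll of tape, 64 mm across, 19 mm high; origin at its underside.

How it is judged (in metres and radians):
On the way:
1. with the lid still open, the micropipette lies fully home in its pocket, nozzle in the narrow channel (z of micropipette in the frame of case below 0.0145 m and angle between micropipette's own z axis and vertical below 0.03 rad and y of pipette_tip in the frame of case below -0.105 m and x of pipette_barrel in the frame of case between -0.009 and 0.001 m and value of joint lid above 0.9 rad), for 0.3 s.
At the end, for the whole second after the job is handed in: The lid is snapped fully shut (under 0.02 rad), and inside the micropipette lies level (0.03 rad) on the pocket floor (within 2.5 mm), in the pocket's line (5 mm), nozzle in the narrow channel, at rest (z of micropipette in the frame of case below 0.0145 m and angle between micropipette's own z axis and vertical below 0.03 rad and y of pipette_tip in the frame of case below -0.105 m and x of pipette_barrel in the frame of case between -0.009 and 0.001 m and value of joint lid below 0.02 rad and linear speed of micropipette below 0.02 m/s); the robot touches nothing.
It fails at once if the lid drops: it falls faster than 3 rad/s while still more than 0.15 rad open (velocity of joint lid below -3 rad/s and value of joint lid above 0.15 rad).
It fails at once if something else on the bench is moved by more than 3 cm (distance of any of petri_dish, tally_counter, pen_0, pen_1, tweezers, tape_roll from where it was at the start of the episode above 0.03 m).
It also fails if it takes over 64 s, if anything falls off the work surface, if the arm or the gripper's body presses on something with over 40 N, if the wrist force passes 120 N, or if a joint passes its speed limit or range.

## Working session

There is one attempt and no reset: what is moved stays moved. The work goes in short steps, Python scripts to look and compute and a shell command to move; the robot and the scene stay as the last step left them, time stands still between calls to the robot, and variables do not carry over. Pictures are saved under pics/ and viewed, at most 10 in all, crops included, and the job is handed in when it is done.

```bash
mkdir -p pics; cat > h.py <<'E'
import numpy as np, cv2
from bench import arm, vision
def cap(name):
    c=vision.capture(name); im=c["image"]; h,w=im.shape[:2]
    f=h/2/np.tan(np.radians(c["vfov"])/2); K=np.array([[f,0,c["cx"]],[0,f,c["cy"]],[0,0,1.]])
    D=np.array(c["D"],float); v,u=np.mgrid[:h,:w]
    p=cv2.undistortPointsIter(np.stack([u,v],-1).reshape(-1,1,2).astype(float),K,D,None,None,(3,40,1e-8)).reshape(h,w,2) if hasattr(cv2,'undistortPointsIter') else cv2.undistortPoints(np.stack([u,v],-1).reshape(-1,1,2).astype(float),K,D).reshape(h,w,2)
    z=c["range_z"].astype(float); T=np.array(c["cam_to_world"])
    P=np.dstack([p*z[...,None],z])@T[:3,:3].T+T[:3,3]
    P[z==0]=np.nan
    return im,P,T
def save(n,im): cv2.imwrite("pics/"+n+".png",cv2.resize(im[...,::-1],None,fx=1.5,fy=1.5))
E
python3 - <<'E'
from h import *
for n in("top","side"):
    im,P,T=cap(n); save(n+"0",im); np.savez(n+"0",im=im,P=P,T=T); print(n,T.round(2).tolist())
s=arm.observe(); print(s["position"],s["ee_rot"],s["width"],s["time_s"],arm.tcp_to_grasp)
E
```

```text
top [[-0.02, -1.0, 0.03, 435.38], [-1.0, 0.02, 0.0, 161.2], [-0.01, -0.03, -1.0, 1066.14], [0.0, 0.0, 0.0, 1.0]]
side [[-0.86, -0.24, 0.45, -19.61], [-0.51, 0.38, -0.77, 1002.24], [0.01, -0.89, -0.45, 548.26], [0.0, 0.0, 0.0, 1.0]]
[ 188.87335086 -542.5794762   237.90759196] [ 9.86018544e-01  1.66633745e-01  1.63158508e-05 -7.91206669e-04] 1.0022432489076407 0.1 18.700000000000003
```

View pics/top0.png

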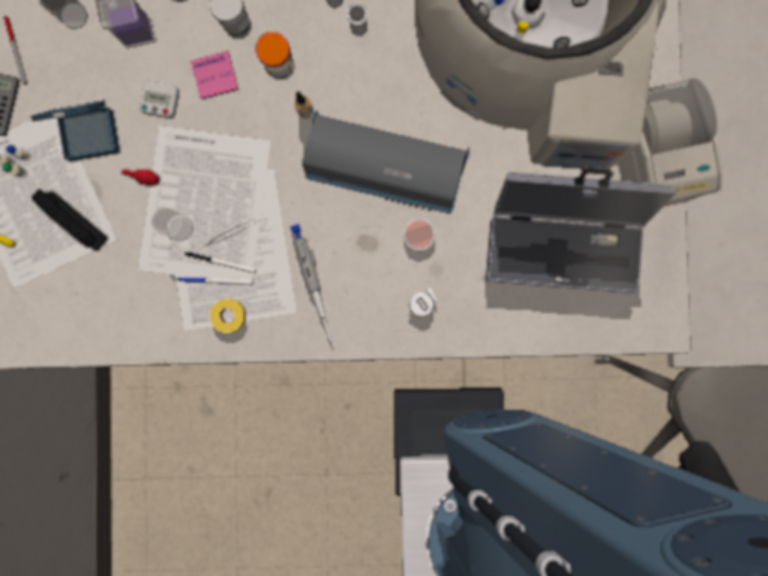

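View pics/side0.png

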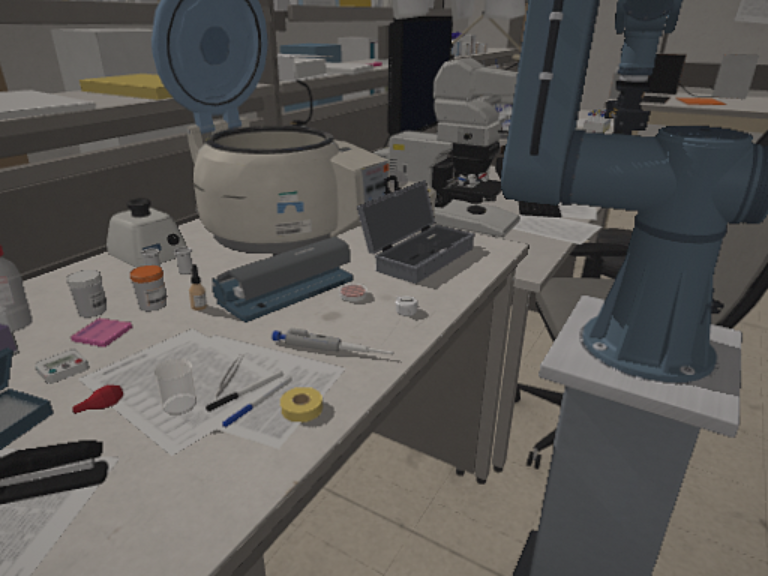

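The top view shows the pipette with its blue button at (297,230) and its tip at (332,345). The case is at (488-642, 215-300), with the handle at (594,177). In the side view the lid stands open at the back of the case. Next I'll measure the poses.

```bash
python3 - <<'E'
from h import *
d=np.load("top0.npz");P=d["P"];im=d["im"]
# pipette: points above table z in region
u0,u1,v0,v1=185,235,145,240
R=P[v0:v1,u0:u1].reshape(-1,3); C=im[v0:v1,u0:u1].reshape(-1,3)
tab=np.nanmedian(P[150:230,240:260,2]); print("table z",tab)
m=(R[:,2]>tab+6); q=R[m]
c,(w,h),a=cv2.minAreaRect(q[:,:2].astype(np.float32)); print("rect",c,w,h,a,len(q))
b=q[q[:,2]>tab+16][:,:2]; c0=b.mean(0); _,_,V=np.linalg.svd(b-c0); ax=V[0]*np.sign(V[0,0])
ang=np.degrees(np.arctan2(ax[1],ax[0])); print("axis",ang,c0)
n=np.array([-ax[1],ax[0]]); t=(q[:,:2]-c0)@ax; s=(q[:,:2]-c0)@n
for k in range(-150,110,10):
    mm=(t>=k)&(t<k+10)
    if mm.any(): print(k,mm.sum(),"s",s[mm].min().round(1),np.median(s[mm]).round(1),s[mm].max().round(1),"z",(q[mm,2].max()-tab).round(1))
# case
print("case")
R=P[100:215,310:480]
g=R[::6,::10]
for r in g: print(" ".join("%4.0f,%4.0f,%4.0f"%tuple(x) if np.isfinite(x[0]) else "----" for x in r[::2]))
E
```

```text
table z -0.08198436031057099
rect (478.30804443359375, 313.30169677734375) 108.91687774658203 224.27513122558594 85.0413818359375 521
axis 16.21933234637633 [508.27934806 325.19772952]
-140 6 s -1.4 0.6 14.7 z 16.1
-130 5 s -1.5 0.2 2.6 z 16.2
-120 7 s -1.7 0.3 2.4 z 18.2
-110 5 s -1.6 0.9 2.4 z 19.5
-100 12 s -2.7 1.3 63.4 z 21.6
-90 15 s -35.1 -0.3 4.9 z 20.5
-80 17 s -5.4 0.7 36.3 z 22.5
-70 17 s -5.6 0.1 6.4 z 20.8
-60 18 s -5.7 -0.4 6.6 z 23.2
-50 18 s -5.8 -0.1 6.9 z 23.1
-40 28 s -10.8 -1.1 10.9 z 27.7
-30 34 s -11.4 -0.5 12.5 z 30.0
-20 35 s -12.1 -0.8 12.7 z 29.0
-10 33 s -12.3 -1.8 12.6 z 30.0
0 34 s -12.1 -0.4 13.3 z 31.5
10 40 s -15.5 -1.4 13.5 z 28.8
20 40 s -15.3 -3.6 12.9 z 34.9
30 38 s -16.0 -3.4 12.6 z 38.6
40 33 s -89.9 -0.9 12.8 z 36.0
50 32 s -11.8 -2.9 12.2 z 36.1
60 12 s -28.7 1.6 7.2 z 24.5
70 21 s -8.1 0.1 9.4 z 26.2
80 20 s -8.1 -0.4 9.6 z 26.6
case
 730,  26,   5  731, -32,  -2  729, -88,  -1  678, -93, 180  673,-136, 193  670,-179, 200  693,-264, 113  690,-312, 117  689,-362, 117
 699,  33,  60  713, -31,   1  711, -87,   1  673,-104, 143  669,-148, 155  66
[... 1786 characters left out ...]
,-365,  -5  487,-483,-119
 475,  32,   2  474, -24,   2  473, -82,  -3  470,-126,  41  469,-182,  35  468,-236,  37  468,-306,   2  466,-362,   0  468,-483,-119
 458,  32,  -1  457, -25,  -5  456, -81,   1  454,-137,   1  453,-192,   3  452,-250,  -1  451,-305,   2  449,-362,  -0  450,-483,-122
 441,  33,  -0  440, -23,   2  439, -80,  -0  437,-136,   2  436,-194,  -3  435,-249,   0  434,-307,  -3  433,-363,  -3  431,-482,-120
 424,  33,   1  423, -24,  -4  422, -80,  -3  420,-136,  -0  419,-193,  -2  418,-248,   0  417,-305,  -2  416,-362,  -3  412,-480,-117
 407,  34,   1  406, -23,  -1  405, -80,  -2  404,-135,   1  402,-192,   1  401,-248,   0  400,-304,  -1  399,-360,   0  393,-482,-122
```

```bash
python3 - <<'E'
from h import *
d=np.load("top0.npz");im=d["im"]
a=im[110:210,315:455]; b=im[140:240,170:250]
cv2.imwrite("pics/crop.png",np.hstack([cv2.resize(a,(700,500),interpolation=2)])[...,::-1])
E
```

```text
(no output)
```

View pics/crop.png

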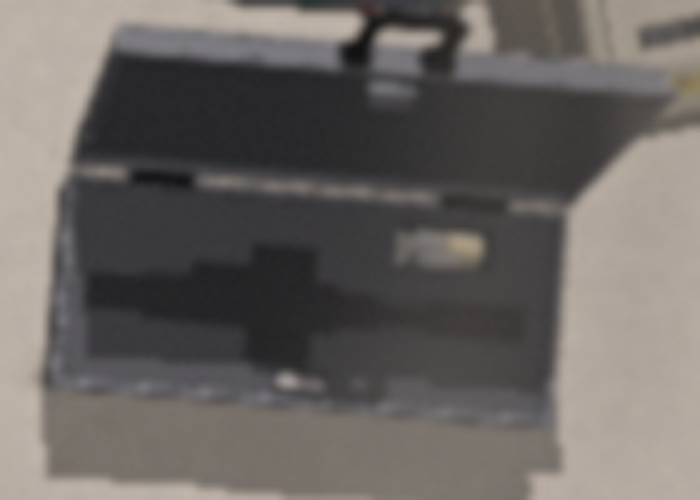

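The crop shows the pocket with its finger-notch cross at about (285,305) and the narrow channel running right to (520,320). The catch is at about (300,382) and the handle loop at (405,45). I'll fit the case pose now.

```bash
python3 - <<'E'
from h import *
from scipy.optimize import least_squares
d=np.load("top0.npz");P=d["P"]; R=P.reshape(-1,3); R=R[np.isfinite(R[:,0])]
w=R[(R[:,0]>440)&(R[:,0]<620)&(R[:,1]>-330)&(R[:,1]<30)]
rim=w[(w[:,2]>25)&(w[:,2]<50)]
def edge(sel,ax):  # extreme points per bin
    o=1-ax; r=[]
    for b in range(int(sel[:,o].min()),int(sel[:,o].max()),8):
        m=sel[(sel[:,o]>=b)&(sel[:,o]<b+8)]
        if len(m)>2: r.append(m)
    return r
fr=np.array([m[m[:,0].argmin()] for m in edge(rim[(rim[:,1]>-265)&(rim[:,1]<-15)],0)])
p=np.polyfit(fr[:,1],fr[:,0],1); p=np.polyfit(*[a[abs(fr[:,0]-np.polyval(p,fr[:,1]))<3] for a in (fr[:,1],fr[:,0])],1)
print("front x=",p,"yaw",np.degrees(np.arctan(p[0])))
s=rim[(rim[:,0]>480)&(rim[:,0]<560)]
yw=-np.arctan(p[0]); print("case yaw",np.degrees(yw))
cx=np.array([np.cos(yw),np.sin(yw)]);cy=np.array([-cx[1],cx[0]])
v=s[:,:2]@cy; print("y ext pct",np.percentile(v,[0,.5,1,2,98,99,99.5,100]),"fr u",np.median(fr[:,:2]@cx))
# pocket low points in case-like axes
low=w[(w[:,2]<26)&(w[:,2]>3)]
u=low[:,:2]@cx; vv=low[:,:2]@cy
ym=(np.percentile(v,.5)+np.percentile(v,99.5))/2; u0=np.median(fr[:,:2]@cx)+57.5
for k in range(-130,130,10):
    m=(vv-ym>=k)&(vv-ym<k+10)&(u-u0>-45)&(u-u0<45)
    if m.sum()>2: print(k,m.sum(),(u[m]-u0).min().round(1),(u[m]-u0).max().round(1),np.median(u[m]-u0).round(1),low[m,2].mean().round(1))
print("origin",cx*u0+cy*ym)
# lid
lid=R[(R[:,1]<-30)&(R[:,1]>-260)&(R[:,0]>575)&(R[:,0]<720)&(R[:,2]>60)]
uu=lid[:,:2]@cx-u0; vv=lid[:,:2]@cy-ym
f=(abs(vv)<120)
for z in range(60,215,10):
    m=f&(lid[:,2]>=z)&(lid[:,2]<z+10)
    if m.any(): print("lid z",z,m.sum(),np.percentile(uu[m],[0,10,50,90,100]).round(1))
h=f&(lid[:,2]>170); 
for a,b,c in zip(uu[h][::4],vv[h][::4],lid[h,2][::4]): print((a.round(),b.round(),c.round()),end=" ")
E
```

```text
front x= [1.10742928e-01 4.82583804e+02] yaw 6.319352804367521
case yaw -6.319352804367521
y ext pct [-224.87592582 -223.07250136 -222.36476686 -220.37924343   47.70902357
   49.54727303   50.56982375   51.54449177] fr u 479.3461250653357
-130 16 -9.3 8.1 -0.9 15.6
-120 21 -9.8 7.2 -1.1 11.4
-110 25 -7.7 38.1 0.7 13.3
-100 29 -8.9 43.2 0.3 12.9
-90 30 -10.2 31.5 0.4 12.8
-80 22 -10.2 44.0 1.1 14.0
-70 17 -3.3 43.0 0.3 16.8
-60 17 -4.2 42.8 28.6 18.4
-50 17 -7.0 6.5 -1.5 12.6
-40 25 -8.7 7.6 -0.0 12.4
-30 23 -9.5 7.6 -0.7 12.1
-20 42 -38.4 11.3 -1.6 12.7
-10 79 -38.6 30.4 -2.4 12.9
0 84 -40.2 30.0 -0.3 9.3
10 77 -37.9 30.1 -1.8 8.6
20 60 -32.9 30.1 0.2 9.7
30 42 -14.5 17.8 -0.2 12.9
40 43 -12.9 18.4 4.6 12.5
50 43 -13.6 17.3 1.2 12.7
60 33 -15.7 13.3 -0.4 13.5
70 33 -12.3 9.1 -1.0 12.8
80 29 -14.1 8.5 -2.1 13.7
90 22 -8.8 6.3 -0.2 11.7
100 28 -10.0 6.7 -0.8 13.1
110 15 -10.1 6.7 -1.3 11.8
origin [ 524.09047088 -144.81793321]
lid z 60 179 [ 70.9  72.6  74.5  76.3 188.5]
lid z 70 177 [ 75.   76.3  77.8  79.8 188. ]
lid z 80 202 [ 78.6  79.4  81.3  84.3 187.5]
lid z 90 209 [ 80.9  83.   
[... 27382 characters left out ...]
at64(187.0)) (np.float64(112.0), np.float64(24.0), np.float64(185.0)) (np.float64(114.0), np.float64(7.0), np.float64(182.0)) (np.float64(114.0), np.float64(-1.0), np.float64(186.0)) (np.float64(113.0), np.float64(-8.0), np.float64(191.0)) (np.float64(115.0), np.float64(-19.0), np.float64(188.0)) (np.float64(111.0), np.float64(24.0), np.float64(178.0)) (np.float64(114.0), np.float64(-17.0), np.float64(181.0)) (np.float64(110.0), np.float64(25.0), np.float64(172.0)) (np.float64(113.0), np.float64(-17.0), np.float64(175.0)) (np.float64(108.0), np.float64(23.0), np.float64(173.0)) (np.float64(111.0), np.float64(-20.0), np.float64(174.0)) (np.float64(109.0), np.float64(-20.0), np.float64(173.0))
```

The depth puts the pipette yaw at 16.2° and its grip point at (497,322). The case origin is about (524,-145) with yaw -6.3°, and the lid is at about 1.88 rad. I'll start moving to a hover above the pipette.

```bash
python3 -m creep '{"deltas":[{"offset":[0.014,0.04,0],"twist":[0,0,-3]},{"offset":[0.028,0.079,0],"twist":[0,0,-3]},{"offset":[0.042,0.118,0],"twist":[0,0,-3]},{"offset":[0.056,0.157,0],"twist":[0,0,-3]},{"offset":[0.07,0.196,0],"twist":[0,0,-3]},{"offset":[0.084,0.235,0],"twist":[0,0,-3]},{"offset":[0.098,0.274,0],"twist":[0,0,-3]},{"offset":[0.112,0.313,0],"twist":[0,0,-3]},{"offset":[0.126,0.352,0],"twist":[0,0,-3]},{"offset":[0.14,0.391,0],"twist":[0,0,-3]}]}' 0
python3 -m creep '{"deltas":[{"offset":[0.014,0.04,0],"twist":[0,0,0]},{"offset":[0.028,0.079,0],"twist":[0,0,0]},{"offset":[0.042,0.118,0],"twist":[0,0,0]},{"offset":[0.056,0.157,0],"twist":[0,0,0]},{"offset":[0.07,0.196,0],"twist":[0,0,0]},{"offset":[0.084,0.235,0],"twist":[0,0,0]},{"offset":[0.098,0.274,0],"twist":[0,0,0]},{"offset":[0.112,0.313,0],"twist":[0,0,0]},{"offset":[0.126,0.352,0],"twist":[0,0,0]},{"offset":[0.14,0.391,0],"twist":[0,0,0]}]}'
python3 -m creep '{"deltas":[{"offset":[0.014,0.04,-0.01],"twist":[0,0,0]},{"offset":[0.028,0.083,-0.03],"twist":[0,0,0]},{"offset":[0.028,0.083,-0.06],"twist":[0,0,0]},{"offset":[0.028,0.083,-0.10],"twist":[0,0,0]},{"offset":[0.028,0.083,-0.138],"twist":[0,0,0]},{"offset":[0.028,0.083,-0.138],"twist":[0,0,0]}]}'
python3 - <<'E'
from h import *
im,P,T=cap("side"); s=arm.observe(); print(s["position"],s["ee_rot"],s["q"])
np.savez("side1",im=im,P=P,T=T)
d=np.load("side0.npz")
cv2.imwrite("pics/side1.png",cv2.resize(im[100:300,130:330],(800,600)[::-1] if 0 else (600,600),interpolation=2)[...,::-1])
# pipette axis from side0 depth as a check
R=d["P"].reshape(-1,3);R=R[np.isfinite(R[:,0])]
q=R[(abs(R[:,0]-490)<130)&(abs(R[:,1]-325)<60)&(R[:,2]>8)&(R[:,2]<50)]
ax=np.array([.9602,.2793]);n=np.array([-ax[1],ax[0]]);c0=np.array([508.3,325.2])
t=(q[:,:2]-c0)@ax;l=(q[:,:2]-c0)@n;k=abs(l)<25;t,l,q=t[k],l[k],q[k]
print("t range",t.min(),t.max());b=(q[:,2]>19)
print(np.sort(t[b])[[0,3,-4,-1]],"side l",[ (a,l[(t>a)&(t<a+20)].min().round(1),l[(t>a)&(t<a+20)].max().round(1)) for a in(-120,-80,-40,-20,0,30,70)])
E
```

```text
time_s: 0.93
position: [328.9, -150.1, 238.6]
ee_rot: [0.99, 0.14, 0.0, 0.0]
ft_force: [1.1, -0.2, 0.7]
width: 0.994
finger_force: 0.0
time_s: 1.77
position: [468.9, 241.3, 238.3]
ee_rot: [0.99, 0.141, -0.0, 0.0]
ft_force: [0.4, -0.8, 0.3]
width: 1.004
finger_force: 0.0
time_s: 2.27
position: [490.8, 319.9, 91.9]
ee_rot: [0.99, 0.141, -0.008, 0.002]
ft_force: [-1.1, -0.9, -1.0]
width: 1.0
finger_force: 0.0
[493.07358066 320.56602747  96.00302465] [ 0.99001077  0.14088954 -0.00521984  0.00124805] [ 3.74815970e-01  3.79478156e-01  1.67022255e+00 -1.48779148e-05
  1.10262593e+00  1.66289526e+00]
t range -137.4603730484424 91.12397518689805
[-89.14801749 -84.22410513  86.26661632  89.02917418] side l [(-120, np.float64(-3.8), np.float64(2.5)), (-80, np.float64(-4.9), np.float64(7.5)), (-40, np.float64(-10.9), np.float64(12.5)), (-20, np.float64(-7.5), np.float64(12.5)), (0, np.float64(-9.8), np.float64(12.1)), (30, np.float64(-6.0), np.float64(12.7)), (70, np.float64(-9.1), np.float64(9.5))]
```

View pics/side1.png

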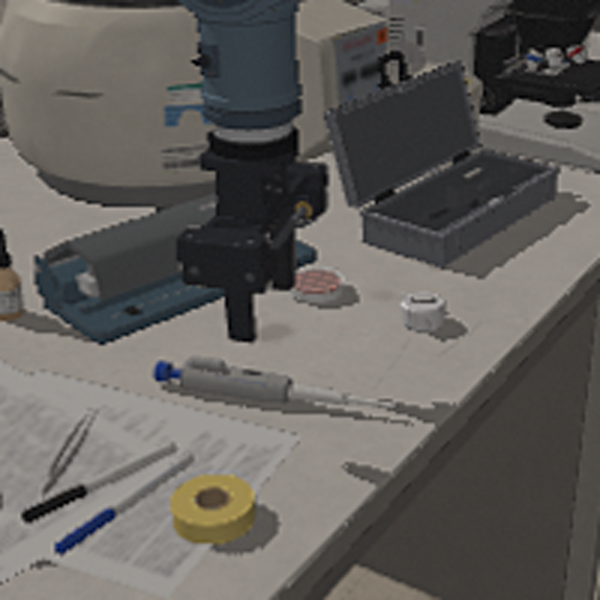

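The hand hovers correctly over the barrel, between the hook and the nozzle. I'll descend and grip.

```bash
python3 -m creep '{"deltas":[{"offset":[0.0015,0.0005,-0.03],"twist":[0,0,0]},{"offset":[0.0015,0.0005,-0.06],"twist":[0,0,0]},{"offset":[0.0015,0.0005,-0.08],"twist":[0,0,0]},{"offset":[0.0015,0.0005,-0.09],"twist":[0,0,0]},{"offset":[0.0015,0.0005,-0.097],"twist":[0,0,0]},{"offset":[0.0015,0.0005,-0.097],"twist":[0,0,0]},{"offset":[0.0015,0.0005,-0.097],"twist":[0,0,0]},{"offset":[0.0015,0.0005,-0.097],"twist":[0,0,0]}]}' 0
python3 -m creep '{"deltas":[{"offset":[0,0,0],"twist":[0,0,0]},{"offset":[0,0,0],"twist":[0,0,0]},{"offset":[0,0,0],"twist":[0,0,0]},{"offset":[0,0,0],"twist":[0,0,0]},{"offset":[0,0,0],"twist":[0,0,0]},{"offset":[0,0,0],"twist":[0,0,0]},{"offset":[0,0,0],"twist":[0,0,0]},{"offset":[0,0,0],"twist":[0,0,0]},{"offset":[0,0,0],"twist":[0,0,0]},{"offset":[0,0,0],"twist":[0,0,0]}]}' 1 25
```

```text
time_s: 2.98
position: [500.0, 323.0, 5.8]
ee_rot: [0.99, 0.141, 0.002, -0.0]
ft_force: [0.0, -0.4, 0.0]
width: 0.998
finger_force: 0.0
time_s: 3.82
position: [498.4, 322.4, 3.7]
ee_rot: [0.99, 0.141, -0.0, 0.0]
ft_force: [0.6, -0.9, 0.2]
width: 0.271
finger_force: 25.0
```

Gripped at 23.8 mm width. Next I'll lift, turn by 67.5° and carry it above the case.

```bash
python3 -m creep '{"deltas":[{"offset":[0,0,0.01],"twist":[0,0,0]},{"offset":[0,0,0.03],"twist":[0,0,0]},{"offset":[0,0,0.06],"twist":[0,0,0]},{"offset":[0,0,0.1],"twist":[0,0,0]},{"offset":[0,-0.02,0.13],"twist":[0,0,4]},{"offset":[-0.01,-0.05,0.15],"twist":[0,0,9]},{"offset":[-0.02,-0.085,0.155],"twist":[0,0,14]},{"offset":[-0.02,-0.12,0.155],"twist":[0,0,20]},{"offset":[-0.02,-0.155,0.155],"twist":[0,0,26]},{"offset":[-0.02,-0.19,0.155],"twist":[0,0,32]}]}'
python3 -m creep '{"deltas":[{"offset":[0,-0.035,0],"twist":[0,0,5]},{"offset":[0,-0.07,0],"twist":[0,0,10]},{"offset":[0,-0.105,0],"twist":[0,0,15]},{"offset":[0,-0.14,0],"twist":[0,0,20]},{"offset":[0.01,-0.175,0],"twist":[0,0,25]},{"offset":[0.02,-0.21,0],"twist":[0,0,30]},{"offset":[0.03,-0.24,0],"twist":[0,0,34]},{"offset":[0.043,-0.263,0],"twist":[0,0,35.5]},{"offset":[0.043,-0.263,0],"twist":[0,0,35.5]},{"offset":[0.043,-0.263,0],"twist":[0,0,35.5]}]}'
python3 - <<'E'
from h import *
s=arm.observe(); print(s["position"],s["ee_rot"])
a,P,T=cap("top"); np.savez("top2",im=a,P=P,T=T)
b,P,T=cap("side"); np.savez("side2",im=b,P=P,T=T)
cv2.imwrite("pics/two2.png",np.hstack([cv2.resize(a[90:220,300:470],(400,306),interpolation=2),cv2.resize(b[80:210,210:380],(400,306),interpolation=2)])[...,::-1])
E
```

```text
time_s: 4.65
position: [478.1, 131.1, 159.8]
ee_rot: [0.912, 0.411, 0.001, 0.0]
ft_force: [0.8, 0.3, -1.2]
width: 0.271
finger_force: 24.9
time_s: 5.48
position: [521.6, -131.7, 159.1]
ee_rot: [0.746, 0.666, 0.0, 0.0]
ft_force: [-0.4, -0.5, -0.7]
width: 0.267
finger_force: 24.9
[ 521.56870564 -131.67555696  159.10262045] [7.45912984e-01 6.66043397e-01 1.09823508e-04 2.43389543e-05]
```

View pics/two2.png

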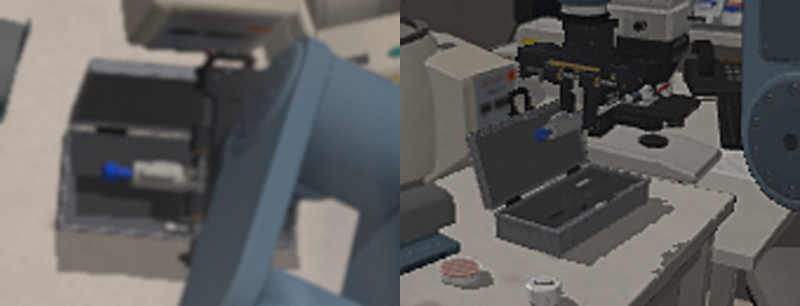

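The top view shows the button and barrel over the pocket's left end, with the blue button at (115,170) in the left panel. The side view shows the wide gripper body lies along case x, so it will come close to the lid. I'll measure the in-hand offset and refine the case pose.

```bash
python3 - <<'E'
from h import *
yaw=np.radians(90-6.55+0)  # tool x dir from quaternion
q=[.745913,.666043]; yaw=2*np.arctan2(q[1],q[0]); print("tool yaw",np.degrees(yaw))
e=np.array([np.cos(yaw),np.sin(yaw)]);n=np.array([-e[1],e[0]]);g=np.array([521.57,-131.68])
for f in("top2","side2"):
    R=np.load(f+".npz")["P"].reshape(-1,3);R=R[np.isfinite(R[:,0])]
    t=(R[:,:2]-g)@e;l=(R[:,:2]-g)@n;k=(t>-125)&(t<130)&(abs(l)<20)&(R[:,2]>150)&(R[:,2]<200)
    t,l,z=t[k],l[k],R[k,2]
    print(f,k.sum(),"t",np.sort(t)[[0,2,-3,-1]].round(1))
    for a in range(-130,120,15):
        m=(t>=a)&(t<a+15)
        if m.sum()>2: print(a,m.sum(),l[m].min().round(1),l[m].max().round(1),np.median(l[m]).round(1),"z",z[m].min().round(1),z[m].max().round(1))
# case edges, crossing fit
P=np.load("top0.npz")["P"]
def line(pts):
    pts=np.array(pts,np.float32); vx,vy,x,y=cv2.fitLine(pts,cv2.DIST_HUBER,0,.5,.01).ravel(); return np.degrees(np.arctan2(vy,vx)),(x,y),len(pts)
F=[];L=[];Rr=[]
for u in range(330,424):
    c=P[150:215,u]; c=c[np.isfinite(c[:,0])]; k=np.where(c[:,2]>20)[0]
    if len(k): 
        i=k.max()
        if i+1<len(c): F.append((c[i,:2]+c[i+1,:2])/2)
F=np.array(F);print("front",line(F))
for v in range(155,185):
    c=P[v,300:450]; c=c[np.isfinite(c[:,0])]; k=np.where((c[:,2]>20)&(c[:,1]<15)&(c[:,1]>-320))[0]
    i,j=k.min(),k.max(); L.append((c[i,:2]+c[i-1,:2])/2); Rr.append((c[j,:2]))
print("left",line(L),"right",line(Rr))
E
```

```text
tool yaw 83.52480920824767
top2 405 t [  1.8   3.2 104.3 105.1]
-10 8 -10.6 6.0 -2.3 z 174.0 182.7
5 43 -19.0 11.4 -4.5 z 160.5 187.4
20 71 -15.8 14.0 3.0 z 157.8 183.8
35 73 -14.8 14.1 3.0 z 159.9 190.3
50 70 -13.5 13.5 2.6 z 159.9 190.2
65 73 -10.6 13.4 2.6 z 161.4 192.4
80 31 -8.9 8.6 2.0 z 168.1 181.4
95 36 -8.1 9.2 1.1 z 165.8 180.3
side2 239 t [-122.2 -106.   104.9  108. ]
-115 4 2.4 6.1 4.6 z 168.1 171.3
-100 3 2.8 3.3 3.1 z 166.5 171.7
-85 4 0.8 6.1 5.8 z 167.3 173.8
-70 6 5.2 7.7 6.4 z 166.3 174.1
-55 6 5.1 10.8 5.9 z 165.0 175.6
-10 18 -14.2 8.8 -10.6 z 175.5 199.6
5 51 -19.8 19.9 10.0 z 159.5 197.0
20 18 0.5 14.8 11.0 z 160.3 182.0
35 25 0.9 14.3 9.2 z 159.4 190.1
50 27 -4.8 13.2 9.1 z 158.4 190.1
65 42 -13.2 14.9 5.2 z 158.3 189.7
80 7 2.1 11.2 6.8 z 166.0 178.1
95 27 -9.8 10.0 1.5 z 160.0 179.0
front (np.float32(83.9068), (np.float32(465.9785), np.float32(-148.66132)), 94)
left (np.float32(-5.906476), (np.float32(535.5126), np.float32(-9.198301)), 30) right (np.float32(-6.812424), (np.float32(519.27374), np.float32(-281.5845)), 30)
```

Yaw and position agree to about 1 mm. I'll roll the tool 7° away from the lid, descend to just above the foam, then into the pocket.

```bash
python3 -m creep '{"deltas":[{"offset":[0.0005,-0.001,-0.01],"twist":[-0.3,-3,0.3]},{"offset":[0.0005,-0.001,-0.03],"twist":[-0.7,-7,0.3]},{"offset":[0.0005,-0.001,-0.05],"twist":[-0.7,-7,0.3]},{"offset":[0.0005,-0.001,-0.07],"twist":[-0.7,-7,0.3]},{"offset":[0.0005,-0.001,-0.09],"twist":[-0.7,-7,0.3]},{"offset":[0.0005,-0.001,-0.105],"twist":[-0.7,-7,0.3]},{"offset":[0.0005,-0.001,-0.11],"twist":[-0.7,-7,0.3]},{"offset":[0.0005,-0.001,-0.11],"twist":[-0.7,-7,0.3]},{"offset":[0.0005,-0.001,-0.11],"twist":[-0.7,-7,0.3]}]}'
python3 - <<'E'
from h import *
s=arm.observe(); print(s["position"],s["ee_rot"],s["ft_force"])
a,P,T=cap("top"); np.savez("top3",im=a,P=P,T=T)
b,P,T=cap("side"); np.savez("side3",im=b,P=P,T=T)
cv2.imwrite("pics/two3.png",np.hstack([cv2.resize(a[90:220,300:470],(400,306),interpolation=2),cv2.resize(b[90:200,230:370],(400,314),interpolation=2)[:306]])[...,::-1])
E
```

```text
time_s: 6.33
position: [522.1, -130.8, 49.3]
ee_rot: [0.742, 0.668, 0.041, 0.045]
ft_force: [-0.9, -0.9, -0.5]
width: 0.269
finger_force: 24.9
[ 522.05950184 -130.82552498   49.25265156] [0.74151215 0.66812337 0.04149165 0.0452696 ] [-0.88674349 -0.89597687 -0.49292081]
```

View pics/two3.png

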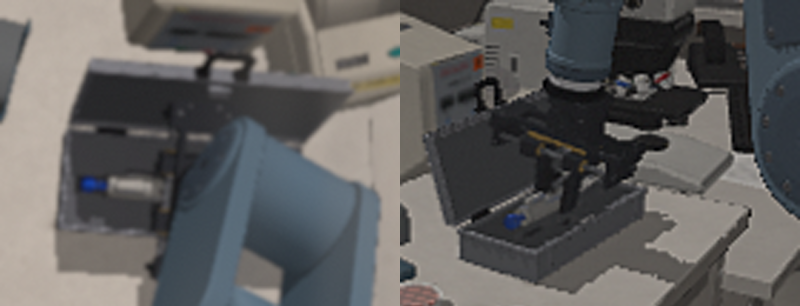

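The pipette lies in line just above its pocket, button end at the left and body clear of the lid. I'll lower it in.

```bash
python3 -m creep '{"deltas":[{"offset":[0,0,-0.004],"twist":[0,0,0]},{"offset":[0,0,-0.008],"twist":[0,0,0]},{"offset":[0,0,-0.011],"twist":[0,0,0]},{"offset":[0,0,-0.014],"twist":[0,0,0]},{"offset":[0,0,-0.016],"twist":[0,0,0]},{"offset":[0,0,-0.016],"twist":[0,0,0]},{"offset":[0,0,-0.016],"twist":[0,0,0]}]}'
python3 -c "
from bench import arm
s=arm.observe(); print(s['position'],s['ft_force'],s['moment'])"
```

```text
time_s: 7.02
position: [522.5, -132.2, 32.8]
ee_rot: [0.742, 0.668, 0.042, 0.046]
ft_force: [3.4, -3.4, -2.1]
width: 0.266
finger_force: 24.9
[ 522.5177628  -132.18321316   32.83157359] [ 3.35804407 -3.39794468 -2.13117276] [-0.6536664 -0.4737785 -0.0648744]
```

```bash
python3 -m creep '{"deltas":[{"offset":[0,0,-0.002],"twist":[0,0,0]},{"offset":[0,0,-0.004],"twist":[0,0,0]},{"offset":[0,0,-0.004],"twist":[0,0,0]},{"offset":[0,0,-0.004],"twist":[0,0,0]}]}'
python3 -m creep '{"deltas":[{"offset":[0,0,0],"twist":[0,0,0]},{"offset":[0,0,0],"twist":[0,0,0]},{"offset":[0,0,0],"twist":[0,0,0]},{"offset":[0,0,0],"twist":[0,0,0]},{"offset":[0,0,0],"twist":[0,0,0]}]}' 0.66
python3 -m creep '{"deltas":[{"offset":[0,0,0.005],"twist":[0,0,0]},{"offset":[0,0,0.015],"twist":[0,0,0]},{"offset":[0,0,0.03],"twist":[0,0,0]},{"offset":[0,0,0.06],"twist":[0,0,0]},{"offset":[0,0,0.1],"twist":[0,0,0]},{"offset":[-0.02,0,0.13],"twist":[0.7,7,0]},{"offset":[-0.06,0,0.13],"twist":[0.7,7,0]},{"offset":[-0.1,0,0.13],"twist":[0.7,7,0]},{"offset":[-0.14,0,0.13],"twist":[0.7,7,0]},{"offset":[-0.16,0,0.13],"twist":[0.7,7,0]}]}'
python3 - <<'E'
from h import *
a,P,T=cap("top"); np.savez("top4",im=a,P=P,T=T)
b,P,T=cap("side"); np.savez("side4",im=b,P=P,T=T)
cv2.imwrite("pics/two4.png",np.hstack([cv2.resize(a[100:210,300:440],(400,314),interpolation=2),cv2.resize(b[100:200,235:335],(314,314),interpolation=2)])[...,::-1])
R=np.load("top4.npz")["P"].reshape(-1,3);S=P.reshape(-1,3)
cx=np.array([.9943,-.1063]);cy=np.array([.1063,.9943]);o=np.array([524.1,-145.4])
for R in(R,S):
    R=R[np.isfinite(R[:,0])];u=(R[:,:2]-o)@cx;v=(R[:,:2]-o)@cy
    for a in range(-125,125,10):
        m=(v>=a)&(v<a+10)&(abs(u+4)<7)&(R[:,2]<100)
        if m.sum()>2: print(a,m.sum(),np.percentile(R[m,2],[5,50,90]).round(1))
E
```

```text
time_s: 7.35
position: [523.1, -132.3, 29.5]
ee_rot: [0.742, 0.668, 0.042, 0.047]
ft_force: [3.7, -4.2, 3.9]
width: 0.266
finger_force: 25.0
time_s: 7.77
position: [521.5, -131.0, 28.4]
ee_rot: [0.742, 0.668, 0.041, 0.045]
ft_force: [0.4, -0.1, 0.0]
width: 0.34
finger_force: 0.5
time_s: 8.6
position: [358.3, -130.2, 158.4]
ee_rot: [0.743, 0.669, -0.001, -0.001]
ft_force: [0.3, -0.5, -0.3]
width: 0.342
finger_force: 0.0
-125 30 [ 9.1 27.6 34.6]
-115 14 [ 9.2 12.5 38.8]
-105 18 [ 8.5 14.7 38.4]
-95 17 [10.1 13.3 39.3]
-85 18 [ 7.7 13.4 37.6]
-75 8 [19.3 37.4 39.1]
-65 19 [30.8 40.5 42.3]
-55 18 [35.4 40.  43.1]
-45 17 [36.7 39.4 45.1]
-35 20 [ 8.9 42.1 43.8]
-25 17 [33.5 41.  44.8]
-15 20 [41.5 46.  48.2]
-5 16 [47.  49.  50.5]
5 20 [44.7 47.9 50.7]
15 19 [46.3 49.2 50.6]
25 18 [45.4 48.3 51.7]
35 20 [47.9 49.3 51.1]
45 13 [45.1 51.4 58.6]
55 20 [45.2 51.7 58. ]
65 19 [43.6 52.4 57. ]
75 18 [46.6 50.7 57. ]
85 23 [ 9.8 42.  50.6]
95 11 [26.4 41.8 44. ]
105 19 [39.  45.3 48.2]
115 19 [10.5 36.4 44.9]
-125 8 [-862.6   32.7   36.7]
-115 3 [-863.1 -857.7 -139.3]
-105 7 [-865.  -859.    39.4]
-95 5 [-862.3 -857.1   36.9]
-85 7 [-861.4 -856.    37.5]
-75 6 [-862.5 -861.6 -409.6]
-65 8 [-860.5   34.3   41.8]
-55 12 [-867.2 -411.1   42.7]
-45 9 [-863.1 -859.4   43.2]
-35 13 [-862.8   35.8   43. ]
-25 8 [-864.1 -422.3   22.3]
-15 9 [-865.9 -855.7   50.2]
-5 7 [-864.3 -857.5   49.9]
5 8 [-863.7   43.7   50.3]
15 11 [-861.7 -856.6   50.7]
25 10 [-861.3 -403.7   50.5]
35 7 [-862.1 -858.9   48.7]
45 7 [-863.2 -855.3   55.5]
55 5 [-860.2 -853.5   57.8]
65 8 [-861.1 -857.8 -582.8]
75 16 [-861.5   44.2   57. ]
85 17 [-861.8   40.2   47.6]
95 8 [-862.7 -855.9   46. ]
105 16 [-860.2   35.8   45.5]
115 8 [-861.3 -857.8   42.7]
```

View pics/two4.png

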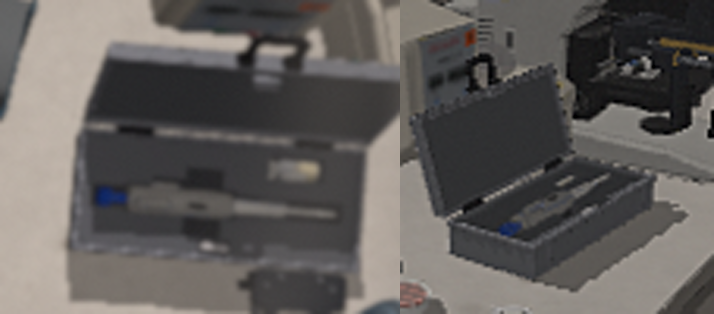

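The pipette sits in line in its pocket with the nozzle in the channel. The barrel top is at z≈49, about 11 mm proud and nearly level. I'll shut the fingers, turn 90° so the narrow side of the body faces the lid, and press.

```bash
python3 -m creep '{"deltas":[{"offset":[0,0,0],"twist":[0,0,-7]},{"offset":[0,0,0],"twist":[0,0,-14]},{"offset":[0,0,0],"twist":[0,0,-21]},{"offset":[0,0,0],"twist":[0,0,-28]},{"offset":[0,0,0],"twist":[0,0,-35]},{"offset":[0,0,0],"twist":[0,0,-42]},{"offset":[0,0,0],"twist":[0,0,-49]},{"offset":[0.03,0,0],"twist":[0,0,-56]},{"offset":[0.06,0,0],"twist":[0,0,-63]},{"offset":[0.09,0,0],"twist":[0,0,-70]}]}' 1 20
python3 -m creep '{"deltas":[{"offset":[0.03,0.0115,0],"twist":[0,0,-7]},{"offset":[0.06,0.0115,0],"twist":[0,0,-14]},{"offset":[0.071,0.0115,-0.03],"twist":[0,0,-20]},{"offset":[0.071,0.0115,-0.06],"twist":[0,0,-20]},{"offset":[0.071,0.0115,-0.09],"twist":[0,0,-20]},{"offset":[0.071,0.0115,-0.1],"twist":[0,0,-20]},{"offset":[0.071,0.0115,-0.1],"twist":[0,0,-20]},{"offset":[0.071,0.0115,-0.1],"twist":[0,0,-20]}]}'
python3 -m creep '{"deltas":[{"offset":[0,0,-0.004],"twist":[0,0,0]},{"offset":[0,0,-0.008],"twist":[0,0,0]},{"offset":[0,0,-0.012],"twist":[0,0,0]},{"offset":[0,0,-0.012],"twist":[0,0,0]},{"offset":[0,0,-0.012],"twist":[0,0,0]}]}'
```

```text
time_s: 9.53
position: [453.8, -131.5, 159.4]
ee_rot: [0.993, 0.118, 0.001, 0.0]
ft_force: [0.5, -1.0, -0.6]
width: 0.005
finger_force: 0.0
time_s: 10.2
position: [523.3, -120.1, 59.2]
ee_rot: [0.999, -0.052, -0.0, -0.0]
ft_force: [0.3, -0.2, -0.5]
width: 0.002
finger_force: 0.0
time_s: 10.62
position: [525.1, -121.5, 48.7]
ee_rot: [0.999, -0.053, 0.003, 0.001]
ft_force: [1.9, -3.1, 4.2]
width: 0.005
finger_force: 2.2
```

```bash
python3 -m creep '{"deltas":[{"offset":[0,0,-0.002],"twist":[0,0,0]},{"offset":[0,0,-0.004],"twist":[0,0,0]},{"offset":[0,0,-0.006],"twist":[0,0,0]},{"offset":[0,0,-0.006],"twist":[0,0,0]}]}'
python3 -m creep '{"deltas":[{"offset":[0,0,-0.002],"twist":[0,0,0]},{"offset":[0,0,-0.004],"twist":[0,0,0]},{"offset":[0,0,-0.004],"twist":[0,0,0]}]}'
python3 -m creep '{"deltas":[{"offset":[0,0,-0.002],"twist":[0,0,0]},{"offset":[0,0,-0.003],"twist":[0,0,0]},{"offset":[0,0,-0.003],"twist":[0,0,0]}]}'
```

```text
time_s: 10.95
position: [526.6, -122.0, 43.4]
ee_rot: [0.999, -0.053, 0.004, 0.002]
ft_force: [4.5, -4.3, 6.6]
width: 0.004
finger_force: 3.4
time_s: 11.2
position: [527.6, -121.4, 40.3]
ee_rot: [0.999, -0.053, 0.005, 0.001]
ft_force: [5.8, 1.1, 11.9]
width: 0.003
finger_force: 5.8
time_s: 11.45
position: [527.8, -120.8, 38.4]
ee_rot: [0.999, -0.053, 0.005, 0.001]
ft_force: [2.8, 5.1, 22.4]
width: 0.001
finger_force: 11.3
```

```bash
python3 -m creep '{"deltas":[{"offset":[-0.003,0,-0.001],"twist":[0,0,0]},{"offset":[-0.003,0,-0.002],"twist":[0,0,0]},{"offset":[-0.003,0,-0.003],"twist":[0,0,0]},{"offset":[-0.003,0,-0.003],"twist":[0,0,0]}]}'
python3 -m creep '{"deltas":[{"offset":[-0.003,0,0.02],"twist":[0,0,0]},{"offset":[-0.003,0,0.05],"twist":[0,0,0]},{"offset":[-0.04,0,0.09],"twist":[0,0,0]},{"offset":[-0.08,0,0.12],"twist":[0,0,0]},{"offset":[-0.12,0,0.12],"twist":[0,0,0]},{"offset":[-0.15,0,0.12],"twist":[0,0,0]},{"offset":[-0.15,0,0.12],"twist":[0,0,0]}]}'
cat > m.py <<'E'
from h import *
a,P,T=cap("top"); R=P.reshape(-1,3)
cx=np.array([.9943,-.1063]);cy=np.array([.1063,.9943]);o=np.array([524.1,-145.4])
R=R[np.isfinite(R[:,0])];u=(R[:,:2]-o)@cx;v=(R[:,:2]-o)@cy
for b in range(-125,125,10):
    m=(v>=b)&(v<b+10)&(abs(u+4)<7)&(R[:,2]<100)
    if m.sum()>2: print(b,m.sum(),np.percentile(R[m,2],[5,50,90]).round(1),end=" ")
m=(v>-15)&(v<35)&(abs(u+4)<20)&(R[:,2]>41)
s=arm.observe();print("\n",s["position"],s["time_s"])
cv2.imwrite("pics/m%d.png"%(s["time_s"]*10),cv2.resize(a[100:210,300:440],(700,550),interpolation=2)[...,::-1])
E
python3 m.py
```

```text
time_s: 11.78
position: [527.8, -120.9, 38.3]
ee_rot: [0.999, -0.053, 0.008, 0.001]
ft_force: [2.7, 12.2, 39.9]
width: 0.007
finger_force: 19.8
time_s: 12.37
position: [364.6, -118.1, 150.3]
ee_rot: [0.999, -0.053, -0.001, -0.0]
ft_force: [0.1, -0.2, -0.9]
width: 0.005
finger_force: 0.0
-125 33 [ 9.8 25.4 36.8] -115 15 [ 7.5 11.9 25.1] -105 17 [ 9.9 12.8 27.5] -95 19 [10.2 14.5 28.9] -85 18 [ 9.5 12.7 26. ] -75 10 [10.2 19.  27.2] -65 14 [27.1 28.8 31.6] -55 19 [26.5 29.9 32.3] -45 18 [26.8 29.  32.9] -35 20 [ 9.9 30.5 32.8] -25 20 [11.5 30.  32.7] -15 15 [31.  33.5 37.6] -5 18 [33.3 36.9 38.5] 5 19 [35.1 37.  38.3] 15 20 [34.3 37.1 39.3] 25 17 [34.5 36.7 40. ] 35 20 [34.9 37.4 38.9] 45 16 [33.4 37.4 45.9] 55 20 [35.6 43.4 44.5] 65 19 [31.5 42.2 45.5] 75 21 [35.5 42.7 44.7] 85 22 [12.1 29.7 36.8] 95 15 [11.6 28.  30.6] 105 22 [29.1 33.1 36. ] 115 16 [10.8 32.4 36.3] 
 [ 366.69803975 -119.00765566  150.76088677] 12.4167
```

The pipette is home: fingertips stopped at z=38.3 under 40 N, barrel top about 37, nozzle about 30, and level. Next is the handle. I'll approach from above with a 15° lean away from the instrument behind the lid.

```bash
python3 -m creep '{"deltas":[{"offset":[0.03,-0.004,0.03],"twist":[-0.5,-5,0]},{"offset":[0.065,-0.009,0.055],"twist":[-1,-10,0]},{"offset":[0.1,-0.014,0.069],"twist":[-1.6,-14.9,0]},{"offset":[0.14,-0.019,0.069],"twist":[-1.6,-14.9,0]},{"offset":[0.18,-0.025,0.069],"twist":[-1.6,-14.9,0]},{"offset":[0.21,-0.03,0.069],"twist":[-1.6,-14.9,0]},{"offset":[0.24,-0.034,0.069],"twist":[-1.6,-14.9,0]},{"offset":[0.2583,-0.036,0.069],"twist":[-1.6,-14.9,0]},{"offset":[0.2583,-0.036,0.069],"twist":[-1.6,-14.9,0]},{"offset":[0.2583,-0.036,0.069],"twist":[-1.6,-14.9,0]}]}' 0 12
python3 - <<'E'
from h import *
s=arm.observe(); print(s["position"],s["ee_rot"],s["width"])
a,P,T=cap("top"); b,Q,T=cap("side"); np.savez("s5",a=a,P=P,b=b,Q=Q)
cv2.imwrite("pics/two5.png",np.hstack([cv2.resize(a[70:210,300:440],(400,400),interpolation=2),cv2.resize(b[80:180,230:330],(400,400),interpolation=2)])[...,::-1])
E
```

```text
time_s: 13.25
position: [628.8, -155.6, 218.5]
ee_rot: [0.99, -0.052, 0.13, 0.007]
ft_force: [-0.5, -0.2, 0.5]
width: 0.738
finger_force: 0.0
[ 628.81112201 -155.63186616  218.52894191] [ 0.99020214 -0.05167419  0.12956209  0.00657073] 0.7377573679844757
```

View pics/two5.png

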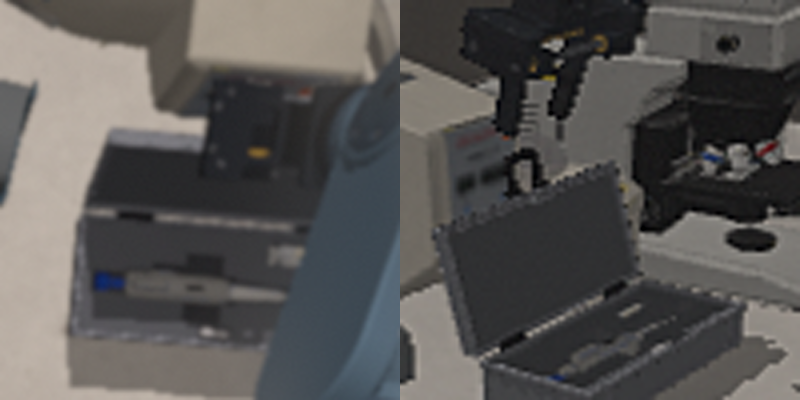

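The fingers straddle the handle loop, which is at (525,172) in the right panel. I'll descend along the tool axis.

```bash
python3 -m creep '{"deltas":[{"offset":[0.004,-0.0004,-0.015],"twist":[0,0,0]},{"offset":[0.008,-0.0008,-0.03],"twist":[0,0,0]},{"offset":[0.01,-0.001,-0.038],"twist":[0,0,0]},{"offset":[0.012,-0.0013,-0.046],"twist":[0,0,0]},{"offset":[0.014,-0.0015,-0.053],"twist":[0,0,0]},{"offset":[0.0155,-0.0016,-0.058],"twist":[0,0,0]},{"offset":[0.0155,-0.0016,-0.058],"twist":[0,0,0]},{"offset":[0.0155,-0.0016,-0.058],"twist":[0,0,0]}]}' 0
python3 -m creep '{"deltas":[{"offset":[0,0,0],"twist":[0,0,0]},{"offset":[0,0,0],"twist":[0,0,0]},{"offset":[0,0,0],"twist":[0,0,0]},{"offset":[0,0,0],"twist":[0,0,0]},{"offset":[0,0,0],"twist":[0,0,0]},{"offset":[0,0,0],"twist":[0,0,0]},{"offset":[0,0,0],"twist":[0,0,0]},{"offset":[0,0,0],"twist":[0,0,0]}]}' 1 15
python3 - <<'E'
from h import *
s=arm.observe(); print(s["position"],s["width"],s["ft_force"])
E
```

```text
time_s: 14.02
position: [643.7, -157.7, 161.7]
ee_rot: [0.99, -0.052, 0.13, 0.007]
ft_force: [0.3, -0.2, 0.5]
width: 0.995
finger_force: 0.0
time_s: 14.68
position: [643.6, -160.3, 162.0]
ee_rot: [0.99, -0.052, 0.131, 0.009]
ft_force: [-2.0, -10.1, -1.1]
width: 0.559
finger_force: 15.3
[ 643.59861933 -160.34652145  161.95078469] 0.5585218089369574 [ -2.03684223 -10.1424988   -1.12307772]
```

Gripped at 49 mm, which matches the handle, with a slight y offset that I'll relieve. Now working out the arc table.

```bash
python3 - <<'E'
import numpy as np
c=np.array([.994,-.108])
f=lambda t:np.array([*(c*(-147*np.cos(t)+8*np.sin(t))),147*np.sin(t)+8*np.cos(t)])
th=np.linspace(1.9,.1,31)
for k in range(0,30,10):
    print([ (f(t)-f(th[k])).round(0).astype(int).tolist() if 0 else (np.round((f(t)-f(th[k]))/1000,4)).tolist() for t in th[k+1:k+11]])
E
python3 -m creep '{"deltas":[{"offset":[0,-0.002,0],"twist":[0,0,0]},{"offset":[0,-0.0035,0],"twist":[0,0,0]},{"offset":[0,-0.0035,0],"twist":[0,0,0]}]}'
```

```text
[[-0.0082, 0.0009, 0.0031], [-0.0166, 0.0018, 0.0056], [-0.0252, 0.0027, 0.0077], [-0.0338, 0.0037, 0.0092], [-0.0425, 0.0046, 0.0102], [-0.0513, 0.0056, 0.0107], [-0.0601, 0.0065, 0.0106], [-0.0689, 0.0075, 0.01], [-0.0776, 0.0084, 0.0089], [-0.0862, 0.0094, 0.0073]]
[[-0.0085, 0.0009, -0.0022], [-0.0169, 0.0018, -0.0048], [-0.0251, 0.0027, -0.008], [-0.0331, 0.0036, -0.0116], [-0.0408, 0.0044, -0.0158], [-0.0483, 0.0053, -0.0204], [-0.0555, 0.006, -0.0254], [-0.0624, 0.0068, -0.0308], [-0.069, 0.0075, -0.0367], [-0.0752, 0.0082, -0.043]]
[[-0.0058, 0.0006, -0.0066], [-0.0112, 0.0012, -0.0136], [-0.0162, 0.0018, -0.0208], [-0.0208, 0.0023, -0.0284], [-0.0249, 0.0027, -0.0362], [-0.0285, 0.0031, -0.0443], [-0.0316, 0.0034, -0.0525], [-0.0342, 0.0037, -0.0609], [-0.0364, 0.0039, -0.0695], [-0.038, 0.0041, -0.0782]]
time_s: 14.93
position: [643.6, -160.6, 161.9]
ee_rot: [0.99, -0.052, 0.13, 0.007]
ft_force: [-1.5, 2.6, 3.4]
width: 0.561
finger_force: 15.3
```

```bash
python3 -m creep '{"deltas":[{"offset":[-0.0082,0.0009,0.0031],"twist":[0,0,0]},{"offset":[-0.0166,0.0018,0.0056],"twist":[0,0,0]},{"offset":[-0.0252,0.0027,0.0077],"twist":[0,0,0]},{"offset":[-0.0338,0.0037,0.0092],"twist":[0,0,0]},{"offset":[-0.0425,0.0046,0.0102],"twist":[0,0,0]},{"offset":[-0.0513,0.0056,0.0107],"twist":[0,0,0]},{"offset":[-0.0601,0.0065,0.0106],"twist":[0,0,0]},{"offset":[-0.0689,0.0075,0.01],"twist":[0,0,0]},{"offset":[-0.0776,0.0084,0.0089],"twist":[0,0,0]},{"offset":[-0.0862,0.0094,0.0073],"twist":[0,0,0]}]}'
python3 -m creep '{"deltas":[{"offset":[0,0,0],"twist":[0,0,0]}]}'
```

```text
time_s: 15.77
position: [556.2, -151.3, 168.2]
ee_rot: [0.99, -0.052, 0.13, 0.007]
ft_force: [3.1, 3.9, -7.1]
width: 0.561
finger_force: 15.0
time_s: 15.85
position: [555.6, -151.3, 168.1]
ee_rot: [0.99, -0.052, 0.129, 0.007]
ft_force: [1.8, 5.0, -7.0]
width: 0.556
finger_force: 15.0
```

```bash
python3 -m creep '{"deltas":[{"offset":[-0.0085,0.0014,-0.003],"twist":[0,0,0]},{"offset":[-0.0169,0.0028,-0.006],"twist":[0,0,0]},{"offset":[-0.0251,0.0037,-0.0092],"twist":[0,0,0]},{"offset":[-0.0331,0.0046,-0.0128],"twist":[0,0,0]},{"offset":[-0.0408,0.0054,-0.017],"twist":[0,0,0]},{"offset":[-0.0483,0.0063,-0.0216],"twist":[0,0,0]},{"offset":[-0.0555,0.007,-0.0266],"twist":[0,0,0]},{"offset":[-0.0624,0.0078,-0.032],"twist":[0,0,0]},{"offset":[-0.069,0.0085,-0.0379],"twist":[0,0,0]},{"offset":[-0.0752,0.0092,-0.0442],"twist":[0,0,0]}]}'
python3 -m creep '{"deltas":[{"offset":[0,0,0],"twist":[0,0,0]}]}'
```

```text
time_s: 16.68
position: [482.6, -143.4, 125.1]
ee_rot: [0.99, -0.052, 0.132, 0.008]
ft_force: [6.9, -1.3, -6.1]
width: 0.563
finger_force: 15.0
time_s: 16.77
position: [481.5, -143.3, 124.0]
ee_rot: [0.99, -0.052, 0.131, 0.008]
ft_force: [5.2, -1.6, -6.7]
width: 0.562
finger_force: 15.0
```

```bash
python3 -m creep '{"deltas":[{"offset":[-0.0048,0.0006,-0.007],"twist":[0,0,0]},{"offset":[-0.0097,0.0012,-0.0145],"twist":[0,0,0]},{"offset":[-0.0147,0.0017,-0.0217],"twist":[0,0,0]},{"offset":[-0.0192,0.0022,-0.0292],"twist":[0,0,0]},{"offset":[-0.0232,0.0026,-0.0369],"twist":[0,0,0]},{"offset":[-0.0267,0.003,-0.0449],"twist":[0,0,0]},{"offset":[-0.0297,0.0033,-0.053],"twist":[0,0,0]},{"offset":[-0.0322,0.0036,-0.0613],"twist":[0,0,0]},{"offset":[-0.0343,0.0038,-0.0698],"twist":[0,0,0]},{"offset":[-0.036,0.004,-0.0782],"twist":[0,0,0]}]}'
python3 -m creep '{"deltas":[{"offset":[0,0,0],"twist":[0,0,0]}]}'
```

```text
time_s: 17.6
position: [447.8, -139.8, 47.4]
ee_rot: [0.99, -0.052, 0.132, 0.008]
ft_force: [-1.7, 3.3, 26.9]
width: 0.561
finger_force: 15.0
time_s: 17.68
position: [447.5, -139.6, 46.6]
ee_rot: [0.99, -0.053, 0.132, 0.008]
ft_force: [6.6, -1.7, -1.1]
width: 0.557
finger_force: 15.0
```

```bash
python3 -m creep '{"deltas":[{"offset":[0,0,-0.003],"twist":[0,0,0]},{"offset":[0,0,-0.006],"twist":[0,0,0]},{"offset":[0,0,-0.006],"twist":[0,0,0]}]}'
python3 -m creep '{"deltas":[{"offset":[0,0,-0.003],"twist":[0,0,0]},{"offset":[0,0,-0.005],"twist":[0,0,0]},{"offset":[0,0,-0.005],"twist":[0,0,0]}]}'
python3 -m creep '{"deltas":[{"offset":[0,0,-0.002],"twist":[0,0,0]},{"offset":[0,0,-0.004],"twist":[0,0,0]},{"offset":[0,0,-0.004],"twist":[0,0,0]}]}'
```

```text
time_s: 17.93
position: [446.9, -139.5, 40.6]
ee_rot: [0.99, -0.052, 0.131, 0.008]
ft_force: [6.8, -6.3, -9.1]
width: 0.563
finger_force: 15.0
time_s: 18.18
position: [447.0, -139.5, 36.2]
ee_rot: [0.99, -0.052, 0.131, 0.008]
ft_force: [-2.1, -4.1, 8.8]
width: 0.558
finger_force: 15.0
time_s: 18.43
position: [447.6, -139.7, 32.7]
ee_rot: [0.99, -0.052, 0.132, 0.008]
ft_force: [-0.4, -2.1, 9.6]
width: 0.556
finger_force: 15.2
```

```bash
python3 -m creep '{"deltas":[{"offset":[0,0,-0.002],"twist":[0,0,0]},{"offset":[0,0,-0.004],"twist":[0,0,0]},{"offset":[0,0,-0.004],"twist":[0,0,0]}]}'
python3 -m creep '{"deltas":[{"offset":[0,0,-0.002],"twist":[0,0,0]},{"offset":[0,0,-0.003],"twist":[0,0,0]},{"offset":[0,0,-0.003],"twist":[0,0,0]}]}'
```

```text
time_s: 18.68
position: [447.7, -139.7, 28.7]
ee_rot: [0.99, -0.052, 0.132, 0.008]
ft_force: [0.2, -3.0, 10.0]
width: 0.544
finger_force: 13.9
time_s: 18.93
position: [447.6, -139.7, 25.7]
ee_rot: [0.99, -0.052, 0.132, 0.008]
ft_force: [-2.4, -1.5, 11.7]
width: 0.533
finger_force: 13.8
```

The pads now seem to be slipping down the handle bars at about 10 N, so I'll measure the lid height.

```bash
cat > lid.py <<'E'
from h import *
for n in("top","side"):
    im,P,T=cap(n); R=P.reshape(-1,3)
    cx=np.array([.9943,-.1063]);cy=np.array([.1063,.9943]);o=np.array([524.1,-145.4])
    R=R[np.isfinite(R[:,0])];u=(R[:,:2]-o)@cx;v=(R[:,:2]-o)@cy
    m=(u>-50)&(u<55)&(v>40)&(v<120)&(R[:,2]>35)&(R[:,2]<90)
    p=np.polyfit(u[m],R[m,2],1); print(n,m.sum(),"slope",-p[0],"z at front",np.polyval(p,-57),"at hinge",np.polyval(p,60))
    cv2.imwrite("pics/lid_%s_%d.png"%(n,arm.observe()["time_s"]*10),cv2.resize(im[80:210,230:440],(630,390),interpolation=2)[...,::-1])
E
python3 lid.py
```

```text
top 1181 slope 0.0032026602835028193 z at front 61.9082548545448 at hinge 61.53354360137497
side 263 slope -0.0008538357770461168 z at front 62.737284496236335 at hinge 62.837183282150725
```

The lid is flat at z≈62, so it is shut. I'll release, back away and re-check.

```bash
python3 -m creep '{"deltas":[{"offset":[0,0,0.006],"twist":[0,0,0]},{"offset":[0,0,0.008],"twist":[0,0,0]},{"offset":[0,0,0.008],"twist":[0,0,0]},{"offset":[0,0,0.008],"twist":[0,0,0]},{"offset":[0,0,0.008],"twist":[0,0,0]},{"offset":[0,0,0.008],"twist":[0,0,0]}]}' 0
python3 -m creep '{"deltas":[{"offset":[-0.005,0,0.02],"twist":[0,0,0]},{"offset":[-0.01,0,0.05],"twist":[0,0,0]},{"offset":[-0.02,0,0.09],"twist":[0,0,0]},{"offset":[-0.04,0,0.13],"twist":[0,0,0]},{"offset":[-0.07,0,0.15],"twist":[0,0,0]},{"offset":[-0.09,0,0.15],"twist":[0,0,0]},{"offset":[-0.09,0,0.15],"twist":[0,0,0]}]}'
python3 lid.py; ls pics
```

```text
time_s: 19.53
position: [445.9, -138.2, 32.2]
ee_rot: [0.99, -0.052, 0.13, 0.007]
ft_force: [0.2, 0.0, 0.2]
width: 0.963
finger_force: 0.0
time_s: 20.12
position: [354.8, -138.8, 183.7]
ee_rot: [0.99, -0.052, 0.131, 0.008]
ft_force: [-0.3, 0.8, -1.0]
width: 1.001
finger_force: 0.0
top 1180 slope 0.003500107842594922 z at front 61.98030158746285 at hinge 61.57078896987924
side 268 slope -0.0014961397227239502 z at front 62.73577155548527 at hinge 62.91081990304397
crop.png
lid_side_190.png
lid_side_202.png
lid_top_189.png
lid_top_201.png
m124.png
side0.png
side1.png
top0.png
two2.png
two3.png
two4.png
two5.png
```

View pics/lid_side_202.png

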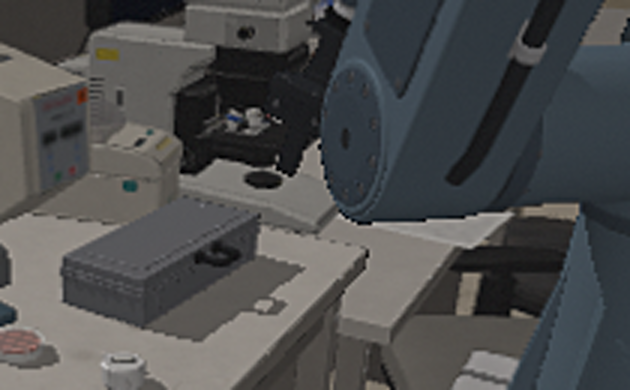

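The case is fully shut, and the bright patch at (265,305) is light passing through the handle loop in its shadow. The dish and the counter are where they were, so I'll hand it in.

```bash
python3 -c "
from bench import finish_job
print(finish_job())"
```

```text
the job is handed in; nothing more can be done
None
```

The micropipette is pressed fully home in its pocket, the lid was lowered under control and snapped shut (it stayed flat after release), and the job was handed in at about 20 s; the result was not reported back.

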